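# Dump the hex nuts from a drop-bottom bin into a tray

### The arm

A 6-joint arm with a two-finger parallel gripper is mounted at the origin on the work surface. World frame = base frame: x ahead of the robot, y to its left, z up, the work surface at z = 0. Lengths are in m, angles in rad, forces in N, time in s.
With the tool pointing down it reaches from about 0.4 to 0.825 m from the base axis. Payload 7 kg.
Tool frame: the origin (TCP) lies midway between the tips of the shut fingers; the grasp point (between the pads) lies hold_point_z behind it (hold_point_z is the distance from the TCP to the grasp point, in m); z points along the fingers, y is the direction in which the jaws open and shut (so a half turn about z gives the same grasp; the last joint's range is limited). The gripper opens to 88 mm and grips with 3 to 60 N. Pads are 19 mm wide; open, the fingers measure 130 mm over their backs; the gripper's body (78 mm by 193 mm) begins 47 mm behind the grasp point.
Start: joints at [1.388, 0.359, 0.012, 0, -1.224, -0.288], TCP at [0.306, 0.602, 0.227] pointing down, gripper open.
Joint ranges: [-3.07, 3.07], [-1.43, 2.12], [-1.02, 1.25], [-3.03, 1.67], [-3.05, -0], [-3.03, 3.03]. Speed limits (rad/s): [2.39, 2.39, 3.01, 3.14, 3.14, 3.14].

### API

Orientations are given as [roll, pitch, yaw] about the fixed x, y, z axes, in that order (R = Rz(yaw) Ry(pitch) Rx(roll)).
In Python, from station import * gives the robot as it stands. The module is installed in compiled form; this text tells all that it offers.
- The arm moves only by the tool arm_command, never from a script. Its arguments are lists of equal length, an entry for each row: "fingers": the closure, from -1 (fully open) to 1 (shut); "dp": the shift along the world's x, y, z in m, a list of three; "roll": the turn about the world's z in rad. In form: {"fingers": [fingers, ...], "dp": [[x, y, z], ...], "roll": [roll, ...]}. A call has 1 to 8 rows; each row shifts and turns the pose as measured when the row begins; what a row does not reach is not made up. A row lasts 1/10 s, in which the tool goes at most 50 mm and 8.59 degrees, less where a joint would pass 70% of its speed; a pose out of reach is approached as far as the arm can. A call is refused whole if a number of a shift passes 0.05 or a number of a turn 0.15, either way. A call with a gripper value outside its range is refused whole. The fingers move at their own pace and stop on an object; "newtons" is the grip in N (left out, the last holds). Time passes only in rows, so rows that do not move let the fingers close. It gives the time, the measured TCP pose, the force and the opening at its end, in the units of the state.
- get_state(): the state, without advancing time (a new reading comes with each control period).
- grab_frame(name): name is "scene" or "top"; returns the picture (480x640x3 uint8, blue, green, red); there is no depth.
- calibration(name): a dict with "fx", "fy", "cx", "cy" (pixels), "R" (3x3) and "t" (3): a world point X has camera coordinates R X + t. Camera axes: x right, y down, z forward; pixel columns grow to the right and rows downward; lengths in m; the calibration is good to about 2 mm. A picture is of the moment at which its call begins. calibration takes no time and is no camera call.
- job_done(): hands the job in, once; it reports no verdict.
The state is a dict: "t": time; "q": joint angles; "qd": joint speeds; "joint_efforts": joint torques, N m; "eef_pos": TCP position; "ee_rot": TCP orientation; "force": force on the tool from outside, world axes, zero at the start; "moment": the same for the moment, N m; "width": finger opening in m.
Only numpy, scipy, OpenCV 4.12 (cv2) and the standard library are available. Lean on these libraries where they do the work, as an engineer would, in place of code of your own. Each camera call takes 0.05 s, during which the arm holds its last target.

### The job

Slide the green tray squarely under the drop-bottom bin, then push the red latch lever over so that the bin's floor swings open and all seven steel nuts drop into the tray. Then draw the loaded tray out until no part of it is under the bin, standing flat on the bench with every nut in it. Leave the glue bottle, the tin and the wood offcut standing where they are.

Things in the scene. Friction and masses are not known exactly. Their poses are not given: they have to be found in the camera images.
- bin: Open plywood bin on 4 posts, fixed to the bench. Origin on the bench under its centre, z up; latch on its +x face; the tray goes in and out along y, either side. Box 100 x 100 mm (inside 90 x 90), walls 188 to 254 mm above the bench, floor at 185. Posts 12 mm square at x = +-102, y = +-50, 220 tall, on foot strips 26 wide (x), 124 long, 6 thick: the way through along y is 178 mm wide.
- floor (a joint): Hinged aluminium floor of the bin, hinge along y on its -x side. 0 = shut, held by the latch; let go, it falls under its own weight to about 1.5 rad and stays hanging near the plane x = -50 mm of the bin, down to 85 mm above the bench, its 14 mm wide middle lip down to 65 mm.
- latch (a joint): Red-gripped latch lever on the outside of the bin's +x face. It turns about the bin's x, on a pin 228 mm above the bench. 0 = upright, latched; pushing the grip to the bin's +y makes it grow; the floor is let go before 0.3 rad, stop at 0.75 rad. About 2 N at the grip, no spring: stays where left.
- latch_grip (a point): Centre of the red grip of the latch lever. 16 mm (bin's x) by 18 mm (y), 44 mm tall; its centre is 66 mm from the lever's pin, 294 mm above the bench when latched, at x = 75, y = 0 mm in the bin's frame. It stands above the bin's rim, free on both sides.
- tray: Loose green open tray, 0.35 to 0.7 kg, 140 (x) by 150 mm (y) outside, 45 high, walls and base 5. Origin: centre of its underside, z up. At each y end a low tongue (18 wide, 10 high) carries a black upright grip, 18 (x) by 20 mm (y), top at 70 mm, centred at x = 0, y = +-112 mm; 244 mm long over the grips. Starts on the bin's +y or -y side, pointing roughly under it.
- tray_grip0 (a point): Centre of the black grip at the tray's +y end, 55 mm above the tray's underside.
- tray_grip1 (a point): Centre of the black grip at the tray's -y end, 55 mm above the tray's underside.
- nut0: Loose steel hex nut, 22 mm across flats, 12 mm thick, 30 g; starts in the bin. Origin: centre of its underside, z along its hole.
- nut1: Loose steel hex nut, 22 mm across flats, 12 mm thick, 30 g; starts in the bin. Origin: centre of its underside, z along its hole.
- nut2: Loose steel hex nut, 22 mm across flats, 12 mm thick, 30 g; starts in the bin. Origin: centre of its underside, z along its hole.
- nut3: Loose steel hex nut, 22 mm across flats, 12 mm thick, 30 g; starts in the bin. Origin: centre of its underside, z along its hole.
- nut4: Loose steel hex nut, 22 mm across flats, 12 mm thick, 30 g; starts in the bin. Origin: centre of its underside, z along its hole.
- nut5: Loose steel hex nut, 22 mm across flats, 12 mm thick, 30 g; starts in the bin. Origin: centre of its underside, z along its hole.
- nut6: Loose steel hex nut, 22 mm across flats, 12 mm thick, 30 g; starts in the bin. Origin: centre of its underside, z along its hole.
- glue: Yellow glue bottle, 56 mm across, 150 mm tall, standing on the side of the bin opposite the tray. Origin: centre of its underside. Leave alone.
- tin: Low tin, 72 mm across, 60 mm tall, beyond the bin. Origin: centre of its underside. Leave alone.
- offcut: Dark wood offcut, 45 x 120 x 40 mm (x, y, z), lying beyond the bin. Origin: centre of its underside. Leave alone.
There are look-alikes about, which are no part of the job. There is more than one size of the tray; the job needs the smallest.

How it is judged:
By the outcome, as a careful person would: the job done as asked, in the order asked, and still so for the second after the job is handed in, with the robot touching nothing.
It also fails if it takes over 69 s, if anything falls off the work surface, if the arm or the gripper's body presses on something with over 40 N, if the wrist force passes 120 N, or if a joint passes its speed limit or range.

## Working session

There is one attempt and no reset: what is moved stays moved. The work goes in short steps, Python scripts to look and compute and a tool call to move; the robot and the scene stay as the last step left them, time stands still between calls to the robot, and variables do not carry over. Pictures are saved under pics/ and viewed, and the job is handed in when it is done.

Besides the shell and the picture viewer there is one more tool, called after "Call:" in YAML: its name, and indented under it one key for each argument. arm_command: Moves the arm, as the interface text tells. Its arguments: {"type":"object","properties":{"fingers":{"type":"array"},"dp":{"type":"array"},"roll":{"type":"array"},"newtons":{"type":"number"}},"required":["fingers","dp","roll"]}

```bash
mkdir -p pics; python3 - <<'E'
from station import *
import cv2
s=get_state();print(s)
for n in("scene","top"):
    cv2.imwrite(f"pics/{n}0.png",grab_frame(n)); print(n,calibration(n))
E
```

```text
{'t': 0.0, 'q': array([ 1.38812330e+00,  3.59392000e-01,  1.10379262e-02, -3.63336487e-04,
       -1.22409111e+00, -2.88108726e-01]), 'qd': array([-0.00067816, -0.00018453, -0.00185563, -0.00036054, -0.00011687,
        0.00052215]), 'joint_efforts': array([ 1.77774906e-03, -5.82714343e+01,  2.93049037e+01,  6.99712291e+00,
        6.75340460e-03, -1.81191276e-04]), 'eef_pos': array([0.30595916, 0.60111434, 0.22560789]), 'ee_rot': array([ 3.13991470e+00, -1.41075307e-04, -4.70905379e-01]), 'force': array([-0.83725647,  0.00194489,  0.28019909]), 'moment': array([-0.01593643,  0.03461468, -0.0598573 ]), 'width': 0.08745332852096296}
scene {'fx': 513.910532940638, 'fy': 513.910532940638, 'cx': 324.1633741351218, 'cy': 238.567212362416, 'R': array([[ 0.62864804,  0.7776265 , -0.00993351],
       [ 0.64033023, -0.52481938, -0.56084028],
       [-0.44133756,  0.34621042, -0.82786442]]), 't': array([-0.3475993 , -0.17085814,  1.493488  ])}
top {'fx': 469.4698226026714, 'fy': 469.4698226026714, 'cx': 316.1054990344693, 'cy': 236.4004965427817, 'R': array([[-0.00622179, -0.99997736, -0.00256249],
       [-0.99565453,  0.00643296, -0.0929014 ],
       [ 0.09291578,  0.00197335, -0.99567202]]), 't': array([0.06766746, 0.4937978 , 1.17212928])}
```

View pics/scene0.png

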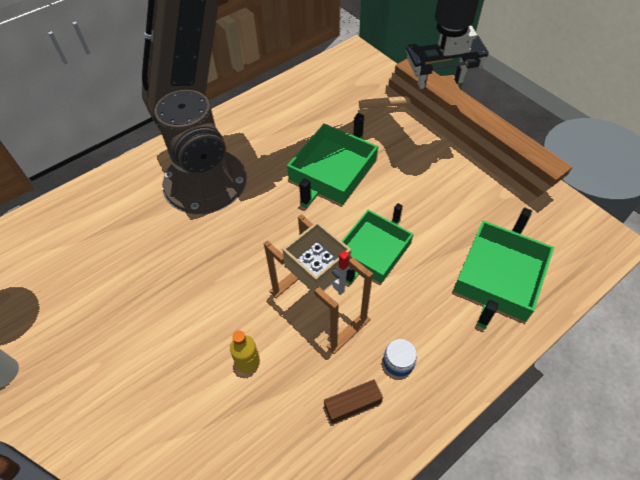

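View pics/top0.png

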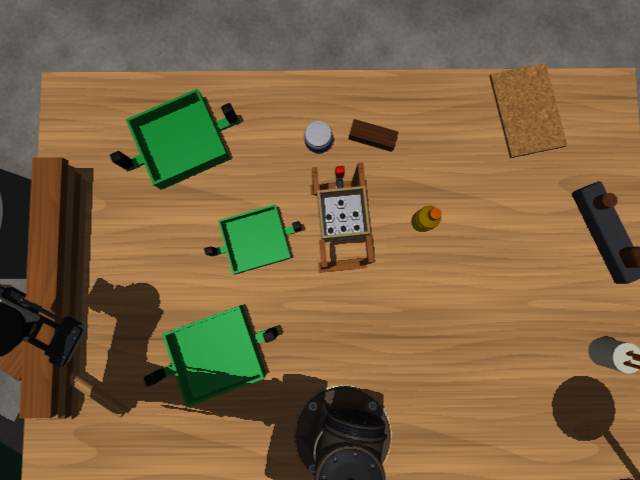

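The top view shows three green trays, at (180,138), (215,355) and (256,240). The one at (256,240) is clearly the smallest and points under the bin at (343,213). The red latch is at (340,172), glue at (428,217), tin at (319,136) and offcut at (373,135). I'll confirm the tray in a crop and measure it.

```bash
cat > h.py <<'E'
from station import *
import cv2, numpy as np
def ray(n,u,v):
    c=calibration(n);R=c["R"];t=c["t"]
    d=R.T@np.array([(u-c["cx"])/c["fx"],(v-c["cy"])/c["fy"],1.]);return -R.T@t,d/np.linalg.norm(d)
def onz(n,u,v,z):
    o,d=ray(n,u,v);return o+d*(z-o[2])/d[2]
def tri(a,b):
    o1,d1=ray("top",*a);o2,d2=ray("scene",*b)
    A=np.stack([d1,-d2],1);s=np.linalg.lstsq(A,o2-o1,rcond=None)[0]
    p,q=o1+d1*s[0],o2+d2*s[1];return (p+q)/2,np.linalg.norm(p-q)
def proj(n,X):
    c=calibration(n);p=c["R"]@np.array(X)+c["t"];return np.array([c["fx"]*p[0]/p[2]+c["cx"],c["fy"]*p[1]/p[2]+c["cy"]])
def crop(n,src,x0,y0,w,h,k):
    im=cv2.imread(src)[y0:y0+h,x0:x0+w];cv2.imwrite(n,cv2.resize(im,None,fx=k,fy=k,interpolation=cv2.INTER_CUBIC))
E
python3 - <<'E'
from h import *
crop("pics/c_top.png","pics/top0.png",195,150,190,130,4)
crop("pics/c_sc.png","pics/scene0.png",250,190,170,170,3.5)
for n in("top","scene"):
    im=cv2.imread(f"pics/{n}0.png");hsv=cv2.cvtColor(im,cv2.COLOR_BGR2HSV)
    M={"green":cv2.inRange(hsv,(50,120,40),(75,255,255)),"black":cv2.inRange(hsv,(0,0,0),(180,255,38)),"red":cv2.inRange(hsv,(0,200,100),(4,255,255))|cv2.inRange(hsv,(176,200,90),(180,255,255))}
    for k,m in M.items():
        N,l,st,ce=cv2.connectedComponentsWithStats(m)
        for i in range(1,N):
            if st[i,4]>40: print(n,k,st[i],ce[i].round(1))
E
```

```text
top green [ 126   89  108   97 5086] [178.8 138.7]
top green [ 217  204   78   70 3381] [254.9 239.1]
top green [ 162  306  102  101 5874] [214.3 354.1]
top green [252 329  16  15 116] [258.8 336.7]
top black [130  93  69  87 818] [158.6 121.8]
top black [222 103  18  22 205] [229.9 113.9]
top black [349 135  44  16 173] [370.5 142.8]
top black [156 148  74  40 487] [193.2 170.7]
top black [110 151  30  19 269] [122.7 160.4]
top black [   0  159   84  258 5843] [ 49.5 306.4]
top black [   0  169   31  110 2877] [ 13.8 224.9]
top black [352 172   7  14  42] [355.3 179.9]
top black [ 572  182   55  101 1065] [597.9 235.5]
top black [593 194  16  16 148] [599.  202.6]
top black [221 207  52  63 135] [236.6 231.3]
top black [293 222   9  10  58] [297.2 226.4]
top black [205 247  13   9  90] [211.3 250.8]
top black [619 247  21  21 280] [627.9 257.4]
top black [240 305  26  71 224] [253. 340.]
top black [264 327  15  15 140] [270.9 333.9]
top black [166 334  93  70 616] [191.6 374.4]
top black [144 368  23  19 250] [154.8 376.7]
top black [ 294  386   93   90 4450] [338.3 424.2]
top black
[... 367 characters left out ...]
09] [150.1  15.8]
scene black [ 170    0   37   86 2227] [187.2  41.9]
scene black [ 406    0   82   75 2060] [448.9  31.4]
scene black [142  39   9  52 291] [146.  64.]
scene black [455  66   6  17  55] [457.3  73.4]
scene black [354 114  10  23 187] [358.3 125. ]
scene black [ 30 116 128  65 558] [ 91.5 148.9]
scene black [ 180  137   45   37 1128] [202.4 155. ]
scene black [172 143  10  22  77] [176.3 154.2]
scene black [299 179  12  25 201] [304.8 191.2]
scene black [393 204   8  18  86] [396.7 213.3]
scene black [513 209  18  24 191] [521.9 220.4]
scene black [346 269   8  13  77] [349.9 275. ]
scene black [479 300  17  25 182] [486.3 314.6]
scene red [339 251  10   9  53] [343.7 255.4]
```

View pics/c_top.png

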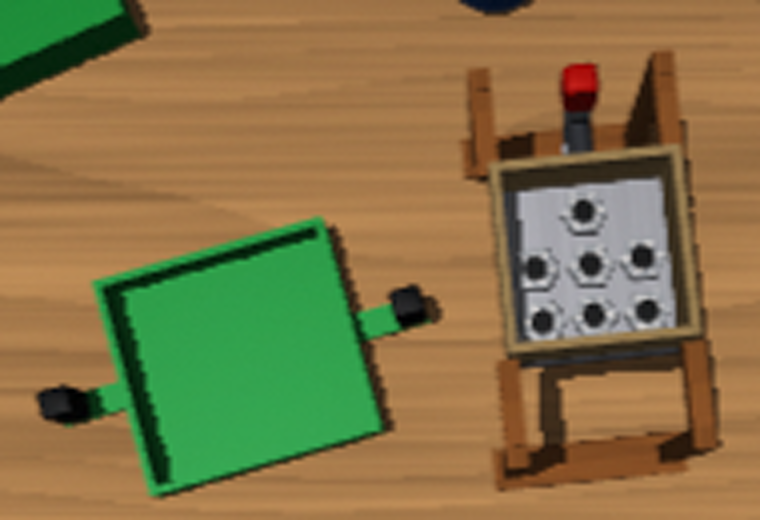

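View pics/c_sc.png

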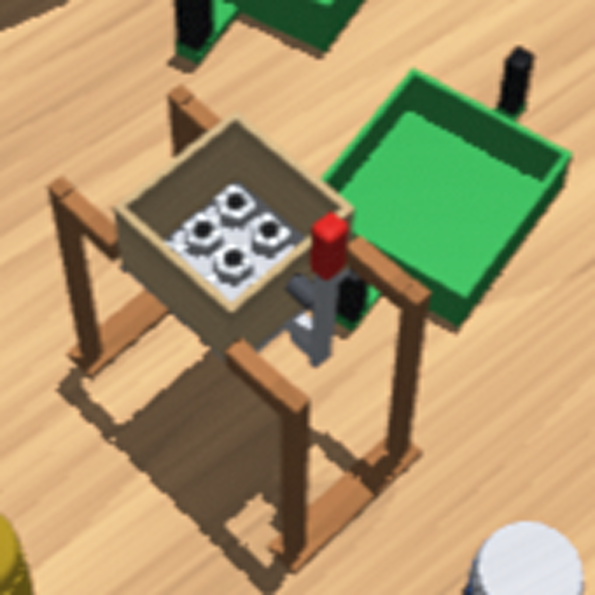

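The crop confirms it: the tray at (256,240) is the small one, with grips at (211,250) and (297,226). I'll triangulate the corners next.

```bash
python3 - <<'E'
from h import *
T=lambda x,y:(195+(x-1.5)/4,150+(y-1.5)/4); S=lambda x,y:(250+(x-1.25)/3.5,190+(y-1.25)/3.5)
np.set_printoptions(precision=4,suppress=True)
def do(L,z):
    P=[]
    for n,a,b in L:
        p,e=tri(T(*a),S(*b)) if b else (None,None); o=onz("top",*T(*a),z); print(n,p,e,"top@z",o); P.append(o)
    return np.array(P)
B=do([("++",(492,165),(352,208)),("+-",(682,147),(232,308)),("--",(703,335),(118,210)),("-+",(510,355),(235,121))],.254)
c=B.mean(0);ax=(B[0]+B[1]-B[2]-B[3]);print("bin",c,"yaw x",np.arctan2(ax[1],ax[0]),[np.linalg.norm(B[i]-B[(i+1)%4]) for i in range(4)])
P=do([("foot/post++",(479,70),(428,297)),("+-",(663,53),(305,402)),("--",(708,450),(62,183)),("-+",(515,452),(180,92))],.22)
Tr=do([("++",(95,282),(568,157)),("+-",(322,219),None),("--",(387,430),(325,178)),("-+",(157,495),(415,73))],.045)
c=Tr.mean(0);ax=(Tr[0]+Tr[1]-Tr[2]-Tr[3]);print("tray",c,"yaw",np.arctan2(ax[1],ax[0]),[np.linalg.norm(Tr[i]-Tr[(i+1)%4]) for i in range(4)])
print("grip+y top",tri(T(52,404),S(519,54)), onz("top",*T(55,404),.07))
print("grip-y", onz("top",*T(408,303),.07))
print("latch top",tri(T(582,72),S(332,222)),onz("top",*T(582,72),.316))
for n,p in(("glue",(434,213,.15)),("tin",(318.5,133,.06)),("off",(374,132,.04))): print(n,onz("top",*p))
for x in(.3,.5,.7):print(proj("top",[x,0,0]))
E
```

```text
++ [0.5681 0.0601 0.2492] 0.0004680421274114796 top@z [0.5673 0.0603 0.254 ]
+- [ 0.5769 -0.0379  0.2515] 0.0011675489969462025 top@z [ 0.5761 -0.0381  0.254 ]
-- [ 0.4795 -0.0473  0.2462] 0.0021665309577034012 top@z [ 0.4782 -0.0473  0.254 ]
-+ [0.4695 0.051  0.2389] 0.0014158381205144558 top@z [0.4685 0.0518 0.254 ]
bin [0.5225 0.0067 0.254 ] yaw x 0.09023628005144733 [np.float64(0.09886437009455798), np.float64(0.09835423839215483), np.float64(0.09957241977953639), np.float64(0.09916925550143284)]
foot/post++ [0.6275 0.0679 0.2156] 0.0022867280384311992 top@z [0.6257 0.0669 0.22  ]
+- [ 0.6354 -0.0322  0.217 ] 0.0008924533230365623 top@z [ 0.6344 -0.0323  0.22  ]
-- [ 0.4218 -0.0521  0.2125] 0.003881591128776974 top@z [ 0.4205 -0.0528  0.22  ]
-+ [0.419  0.0475 0.2195] 0.0039006722152387123 top@z [0.4201 0.0491 0.22  ]
++ [0.5351 0.3101 0.0355] 0.003067952151185841 top@z [0.5348 0.3094 0.045 ]
+- None None top@z [0.5737 0.1671 0.045 ]
-- [0.4456 0.1335 0.0688] 0.020608298183334112 top@z [0.4408 0.1264 0.045 ]
-+ [0.4024 0.2724 0.034 ] 0.0031925709181917965 top@z [0.4013 0.2691 0.045 ]
tray [0.4876 0.218  0.045 ] yaw 0.2949601527849805 [np.float64(0.14755080169869747), np.float64(0.13907523198399), np.float64(0.14812120149417587), np.float64(0.13936354506204782)]
grip+y top (array([0.4564, 0.3296, 0.0655]), np.float64(0.0018914909789080072)) [0.4567 0.3275 0.07  ]
grip-y [0.5173 0.112  0.07  ]
latch top (array([0.6003, 0.0159, 0.3171]), np.float64(0.0012207732327915292)) [0.601  0.0164 0.316 ]
glue [ 0.5343 -0.2053  0.15  ]
tin [0.7523 0.0568 0.06  ]
off [ 0.7603 -0.0855  0.04  ]
[341.8484 312.7288]
[340.9764 234.8481]
[340.1306 159.3071]
```

Bin: centre (0.5225, 0.007), yaw 0.09, with the rim at about 0.25 as it should be. Tray: centre about (0.487, 0.219), yaw about 0.28, and its sides measure 148 x 139. The bin-far grip (+y end) is at (0.457, 0.328), top about 0.066–0.07. I'll move above that grip.

Call:
arm_command:
  fingers: [-1, -1, -1, -1, -1, -1, -1, -1]
  dp:
    - [0.019, -0.034, 0]
    - [0.019, -0.034, 0]
    - [0.019, -0.034, 0]
    - [0.019, -0.034, 0]
    - [0.019, -0.034, 0]
    - [0.019, -0.034, 0]
    - [0.019, -0.034, 0]
    - [0.019, -0.034, 0]
  roll: [-0.103, -0.103, -0.103, -0.103, -0.103, -0.103, -0.103, -0.103]

```text
t: 0.9
eef_pos: [0.458, 0.3213, 0.2206]
ee_rot: [3.133, -0.003, -1.319]
force: [1.3, 0.1, 0.9]
width: 0.0876
```

```bash
python3 -c "
import station;print([x for x in dir(station) if x[0]!='_'], getattr(station,'hold_point_z',None));print(station.get_state())"
```

```text
['Unreachable', 'calibration', 'get_state', 'grab_frame', 'hold_point_z', 'job_done'] 0.0188
{'t': 0.9, 'q': array([ 0.95924664,  0.17904297, -0.24680601, -0.00364138, -1.15285962,
       -0.70600669]), 'qd': array([-0.6780792 , -0.09012327, -0.1196092 , -0.0026387 ,  0.02740835,
       -0.38705709]), 'joint_efforts': array([  4.84060854, -43.53208423,  28.07205319,   6.58530593,
        -0.18525956,   0.59906457]), 'eef_pos': array([0.45803402, 0.32131527, 0.22060963]), 'ee_rot': array([ 3.13341829e+00, -2.61156859e-03, -1.31903682e+00]), 'force': array([1.2945163 , 0.1168043 , 0.88909673]), 'moment': array([ 0.10854993, -0.1237541 ,  0.00201486]), 'width': 0.08760330865442766}
```

Call:
arm_command:
  fingers: [-1, -1, -1]
  dp:
    - [0, 0.006, -0.02]
    - [0, 0, -0.03]
    - [0, 0, 0]
  roll: [0.02, 0, 0]

```text
t: 1.2
eef_pos: [0.4601, 0.3219, 0.17]
ee_rot: [3.134, -0.002, -1.309]
force: [-0.8, -0.4, 0.7]
width: 0.0876
```

```bash
python3 - <<'E'
from h import *
print(get_state()["eef_pos"],get_state()["ee_rot"])
for n in("top","scene"):cv2.imwrite(f"pics/{n}1.png",grab_frame(n))
crop("pics/c1.png","pics/scene1.png",330,110,150,150,4)
crop("pics/c1t.png","pics/top1.png",130,190,190,110,4)
E
```

```text
[0.4601334  0.3218964  0.17002735] [ 3.13388058e+00 -2.13880200e-03 -1.30936524e+00]
```

View pics/c1.png

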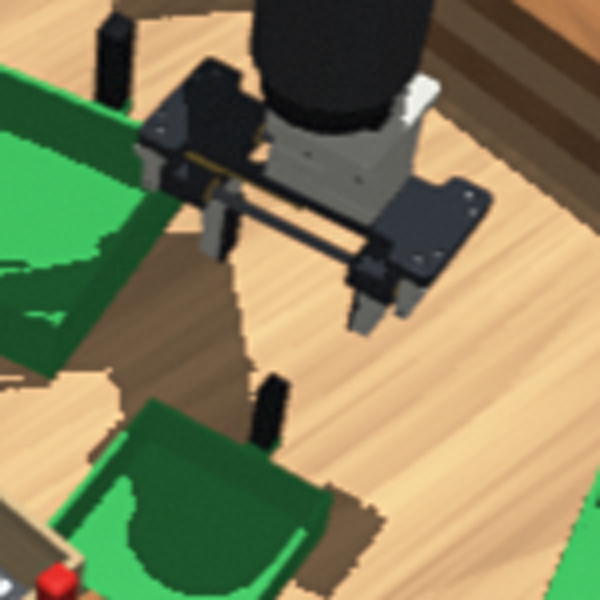

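View pics/c1t.png

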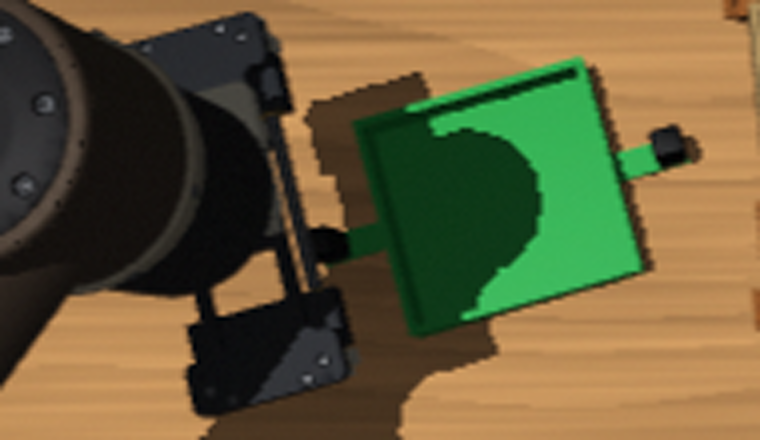

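The jaws are level and straddle the grip's line (scene crop grip top at (275,385)). I'll shift slightly and descend.

Call:
arm_command:
  fingers: [-1, -1, -1, -1, -1, -1]
  dp:
    - [-0.003, 0.006, -0.03]
    - [0, 0, -0.03]
    - [0, 0, -0.03]
    - [0, 0, -0.024]
    - [0, 0, -0.015]
    - [0, 0, -0.004]
  roll: [0.02, 0.01, 0, 0, 0, 0]

```text
t: 1.9
eef_pos: [0.4632, 0.3389, 0.0482]
ee_rot: [-3.128, 0.008, -1.269]
force: [0.8, -0.1, -0.0]
width: 0.0877
```

Call:
arm_command:
  fingers: [-1, -1, -1]
  dp:
    - [-0.006, -0.011, -0.01]
    - [0, 0, 0]
    - [0, 0, 0]
  roll: [-0.02, 0, 0]

```text
t: 2.2
eef_pos: [0.459, 0.3314, 0.0418]
ee_rot: [-3.124, 0.011, -1.286]
force: [-0.6, 0.2, 0.2]
width: 0.0878
```

Call:
arm_command:
  fingers: [-1, -1]
  dp:
    - [-0.003, -0.005, -0.006]
    - [0, 0, 0]
  roll: [0, 0]

```text
t: 2.4
eef_pos: [0.457, 0.328, 0.0376]
ee_rot: [-3.121, 0.013, -1.284]
force: [0.0, 0.6, -0.2]
width: 0.0876
```

```bash
python3 - <<'E'
from h import *
print(get_state()["eef_pos"],get_state()["ee_rot"])
for n in("top","scene"):cv2.imwrite(f"pics/{n}2.png",grab_frame(n))
crop("pics/c2.png","pics/scene2.png",330,110,150,150,4)
E
```

```text
[0.45697956 0.3280196  0.03760455] [-3.12055224  0.01268145 -1.28438385]
```

View pics/c2.png

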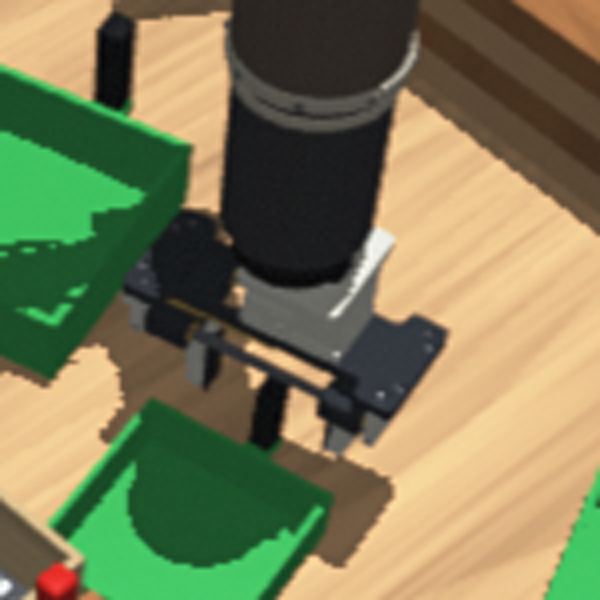

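The grip at crop (268,410) stands midway between the fingertips. I'll close.

Call:
arm_command:
  fingers: [1, 1, 1, 1, 1, 1, 1]
  dp:
    - [0, 0, 0]
    - [0, 0, 0]
    - [0, 0, 0]
    - [0, 0, 0]
    - [0, 0, 0]
    - [0, 0, 0]
    - [0, 0, 0]
  roll: [0, 0, 0, 0, 0, 0, 0]
  newtons: 25

```text
t: 3.2
eef_pos: [0.4582, 0.3293, 0.0386]
ee_rot: [-3.119, 0.013, -1.284]
force: [-0.3, -0.2, -0.3]
width: 0.0373
```

Call:
arm_command:
  fingers: [1, 1, 1, 1, 1]
  dp:
    - [0, 0, 0]
    - [0, 0, 0]
    - [0, 0, 0]
    - [0, 0, 0]
    - [0, 0, 0]
  roll: [0, 0, 0, 0, 0]

```text
t: 3.7
eef_pos: [0.4579, 0.3292, 0.0389]
ee_rot: [-3.119, 0.013, -1.284]
force: [0.0, 1.0, 1.0]
width: 0.018
```

Call:
arm_command:
  fingers: [1, 1, 1, 1, 1, 1]
  dp:
    - [0.007, -0.004, 0]
    - [0.007, -0.004, 0]
    - [0.007, -0.004, 0]
    - [0.007, -0.004, 0]
    - [0.007, -0.004, 0]
    - [0, 0, 0]
  roll: [-0.04, -0.04, -0.04, -0.04, -0.03, 0]

```text
t: 4.3
eef_pos: [0.4955, 0.308, 0.0386]
ee_rot: [-3.12, 0.015, -1.493]
force: [-2.0, 1.2, 3.8]
width: 0.0183
```

```bash
cat > tr.py <<'E'
from h import *
import sys
k=sys.argv[1]
for n in("top","scene"):cv2.imwrite(f"pics/{n}{k}.png",grab_frame(n))
crop(f"pics/c{k}.png",f"pics/top{k}.png",180,150,210,150,3.8)
crop(f"pics/d{k}.png",f"pics/scene{k}.png",240,130,200,200,3)
s=get_state();print(s["t"],s["eef_pos"],s["ee_rot"],s["force"])
E
python3 tr.py 3
```

```text
4.4 [0.49501678 0.30830321 0.03869588] [-3.11962094  0.01458456 -1.4904604 ] [-1.60637159  0.57846817  2.56100204]
```

View pics/c3.png

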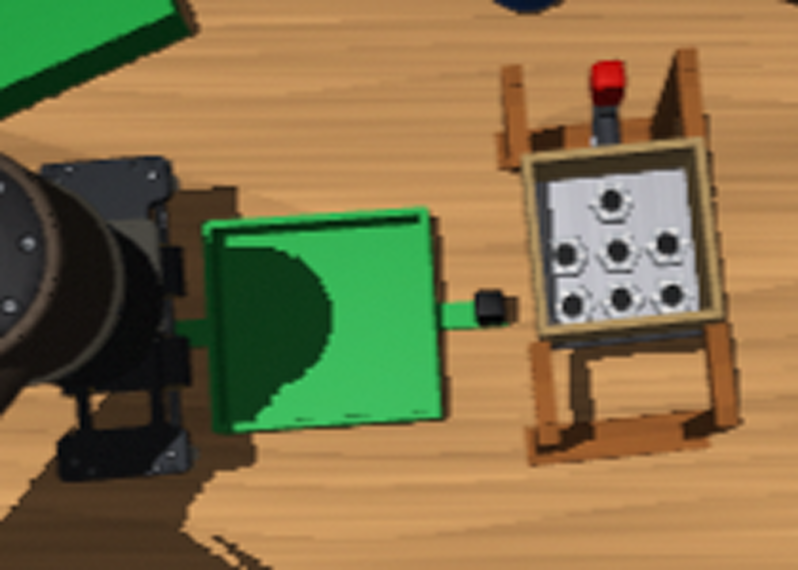

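View pics/d3.png

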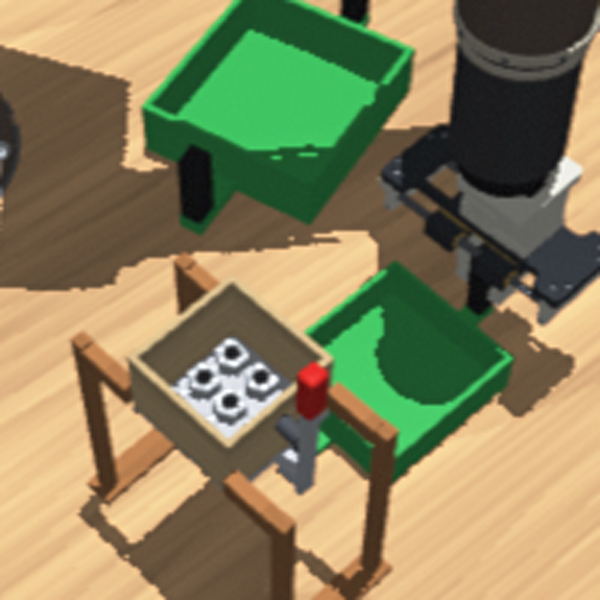

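```bash
cat > m.py <<'E'
from h import *
np.set_printoptions(precision=4,suppress=True)
def meas(C,z,k=3.8,x0=180,y0=150):
    P=np.array([onz("top",x0+(x-k/2+.5)/k,y0+(y-k/2+.5)/k,z) for x,y in C]) # ++,+-,--,-+
    c=P.mean(0);a=P[0]+P[1]-P[2]-P[3];b=P[0]+P[3]-P[1]-P[2]
    print(c,"yaw",np.arctan2(a[1],a[0]),np.arctan2(-b[0],b[1]),[np.linalg.norm(P[i]-P[(i+1)%4]).round(4) for i in range(4)])
E
python3 - <<'E'
from m import *
meas([(203,223),(429,209),(444,417),(216,433)],.045)
meas([(523,156),(703,138),(723,318),(541,337)],.254)
E
```

```text
[0.4995 0.1932 0.045 ] yaw 0.07052343026082551 0.059809821222748 [np.float64(0.1498), np.float64(0.138), np.float64(0.1495), np.float64(0.1392)]
[0.5229 0.0074 0.254 ] yaw 0.09234107920612607 0.09613615129928044 [np.float64(0.0987), np.float64(0.0991), np.float64(0.0988), np.float64(0.0995)]
```

Call:
arm_command:
  fingers: [1, 1, 1, 1, 1, 1, 1, 1]
  dp:
    - [0.003, -0.01, 0]
    - [0.003, -0.015, 0]
    - [0.002, -0.018, 0]
    - [0.002, -0.018, 0]
    - [0.002, -0.018, 0]
    - [0.002, -0.018, 0]
    - [0.002, -0.015, 0]
    - [0.001, -0.01, 0]
  roll: [0.01, 0.01, 0.007, 0, 0, 0, 0, 0]

```text
t: 5.2
eef_pos: [0.5139, 0.1842, 0.0396]
ee_rot: [-3.114, 0.018, -1.454]
force: [-0.7, 1.3, 0.9]
width: 0.018
```

Call:
arm_command:
  fingers: [1, 1]
  dp:
    - [0, 0, 0]
    - [0, 0, 0]
  roll: [0, 0]

```text
t: 5.4
eef_pos: [0.5139, 0.1823, 0.0396]
ee_rot: [-3.114, 0.018, -1.456]
force: [0.0, 3.1, 0.2]
width: 0.0183
```

```bash
python3 tr.py 4
```

```text
5.5 [0.51361804 0.18249174 0.03945555] [-3.11493261  0.017377   -1.4551495 ] [ 0.9162841  -0.48176812  1.31878511]
```

View pics/c4.png

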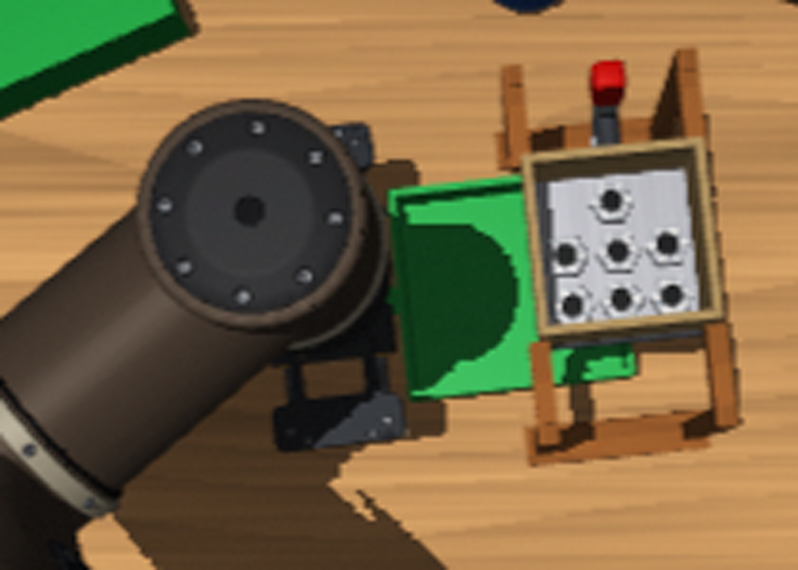

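View pics/d4.png

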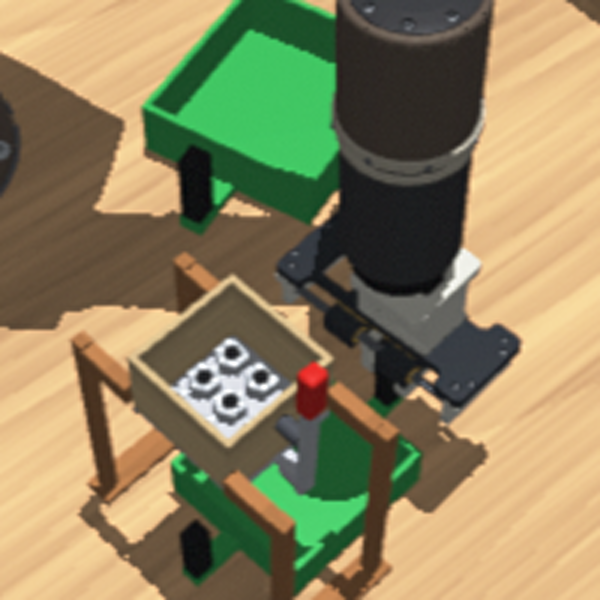

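```bash
python3 - <<'E'
from m import *
f=lambda x,y:onz("top",180+(x-1.4)/3.8,150+(y-1.4)/3.8,.045)
a,b,c=f(388,190),f(411,399),f(636,378); print(a,b,c,np.linalg.norm(a-b),np.linalg.norm(b-c),"yaw",np.arctan2((a-b)[1],(a-b)[0]),np.arctan2(-(b-c)[0],(b-c)[1]),"ctr",(a+c)/2)
ctr=(a+c)/2; d=ctr[:2]-[.5228,.007]; th=.092
print("bin frame",d@[np.cos(th),np.sin(th)],d@[-np.sin(th),np.cos(th)])
E
```

```text
[0.5857 0.1504 0.045 ] [0.447  0.1353 0.045 ] [ 0.4599 -0.0123  0.045 ] 0.13950462550188455 0.14815321553790128 yaw 0.10885614514583544 0.08680424001868423 ctr [0.5228 0.0691 0.045 ]
bin frame 0.005692950990334778 0.06180832482020874
```

Call:
arm_command:
  fingers: [1, 1, 1, 1, 1, 1, 1]
  dp:
    - [0, -0.009, 0]
    - [0, -0.012, 0]
    - [0, -0.012, 0]
    - [0, -0.01, 0]
    - [0, -0.006, 0]
    - [0, -0.002, 0]
    - [0, 0, 0]
  roll: [0, 0, 0, 0, 0, 0, 0]

```text
t: 6.2
eef_pos: [0.5141, 0.1292, 0.0397]
ee_rot: [-3.113, 0.019, -1.453]
force: [0.0, 2.7, -0.8]
width: 0.0179
```

Call:
arm_command:
  fingers: [1, 1, 1]
  dp:
    - [-0.001, -0.005, 0]
    - [0, -0.002, 0]
    - [0, 0, 0]
  roll: [0, 0, 0]

```text
t: 6.5
eef_pos: [0.5133, 0.1219, 0.0398]
ee_rot: [-3.113, 0.018, -1.453]
force: [-0.2, 1.7, 0.9]
width: 0.0178
```

```bash
python3 tr.py 5
```

```text
6.6 [0.51319668 0.12200893 0.03970232] [-3.11318396  0.01830736 -1.4527641 ] [-0.29252843  0.703106   -0.55714254]
```

View pics/c5.png

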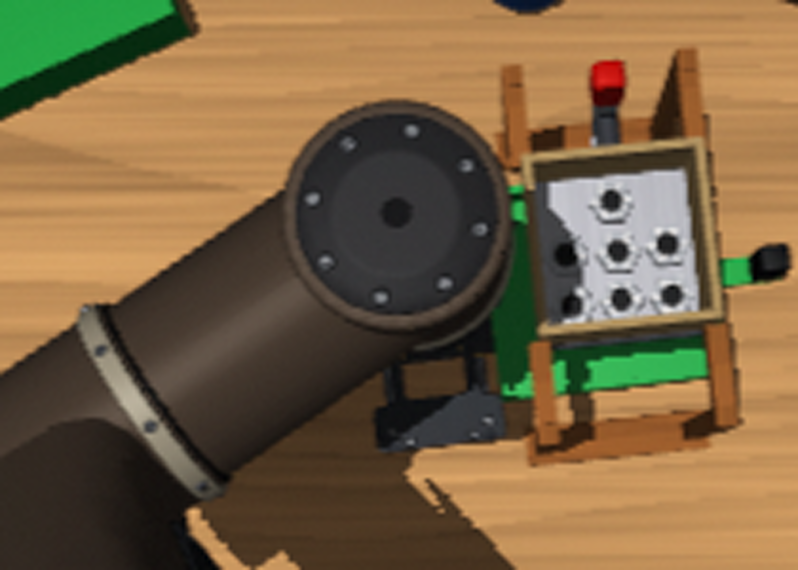

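View pics/d5.png

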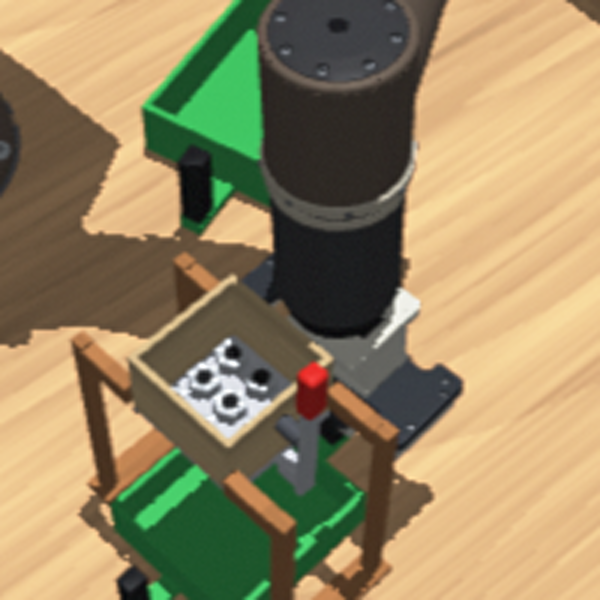

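The tray is under the bin with its far grip protruding evenly at (770,262). I'll release and lift.

Call:
arm_command:
  fingers: [-1, -1, -1, -1, -1, -1, -1]
  dp:
    - [0, 0, 0]
    - [0, 0, 0]
    - [0, 0, 0]
    - [0, 0, 0]
    - [0, 0, 0]
    - [0, 0, 0]
    - [0, 0, 0]
  roll: [0, 0, 0, 0, 0, 0, 0]

```text
t: 7.3
eef_pos: [0.5125, 0.1213, 0.0394]
ee_rot: [-3.115, 0.017, -1.452]
force: [-0.6, -0.2, 0.0]
width: 0.0681
```

Call:
arm_command:
  fingers: [-1, -1, -1, -1, -1, -1, -1]
  dp:
    - [0, 0.003, 0.02]
    - [0, 0.003, 0.03]
    - [0, 0.003, 0.04]
    - [0, 0.003, 0.045]
    - [0, 0.002, 0.045]
    - [0, 0, 0.045]
    - [0, 0, 0.04]
  roll: [0, 0, 0, 0, 0, 0, 0]

```text
t: 8.0
eef_pos: [0.5063, 0.1321, 0.3078]
ee_rot: [-3.128, 0.011, -1.454]
force: [1.7, 1.3, -0.4]
width: 0.0871
```

Call:
arm_command:
  fingers: [1, 1, 1, 1, 1, 1, 1, 1]
  dp:
    - [0, 0, 0.04]
    - [0, 0, 0.02]
    - [0.015, -0.026, 0]
    - [0.019, -0.034, 0]
    - [0.019, -0.034, 0]
    - [0.019, -0.034, 0]
    - [0.019, -0.034, 0]
    - [0.005, -0.006, 0]
  roll: [0, 0, 0, 0, 0, 0, 0, 0]

```text
t: 8.8
eef_pos: [0.6055, -0.0403, 0.3803]
ee_rot: [-3.112, 0.017, -1.447]
force: [0.1, 0.6, -0.4]
width: 0.0291
```

Call:
arm_command:
  fingers: [1, 1, 1, 1]
  dp:
    - [0, 0, 0]
    - [0, 0, 0]
    - [0, 0, 0]
    - [0, 0, 0]
  roll: [-0.03, 0, 0, 0]

```text
t: 9.2
eef_pos: [0.6047, -0.0395, 0.3795]
ee_rot: [-3.114, 0.018, -1.481]
force: [0.3, 0.6, 0.6]
width: 0.0012
```

```bash
python3 tr.py 6
```

```text
9.3 [ 0.6048397  -0.03953983  0.37970135] [-3.11347647  0.01796034 -1.48081496] [ 0.41502812 -0.4309718   1.04598188]
```

View pics/scene6.png

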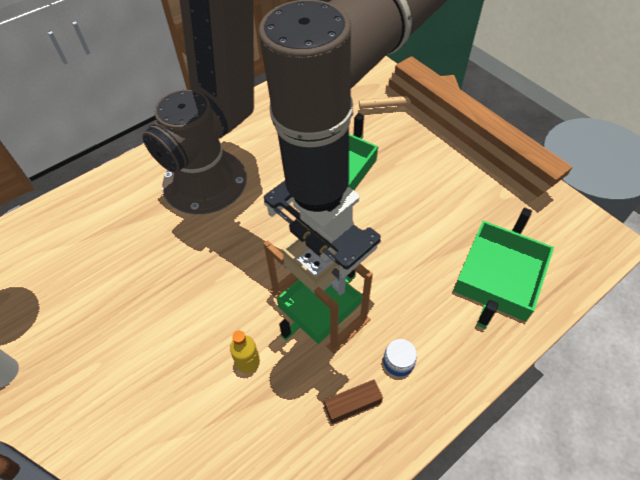

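View pics/c6.png

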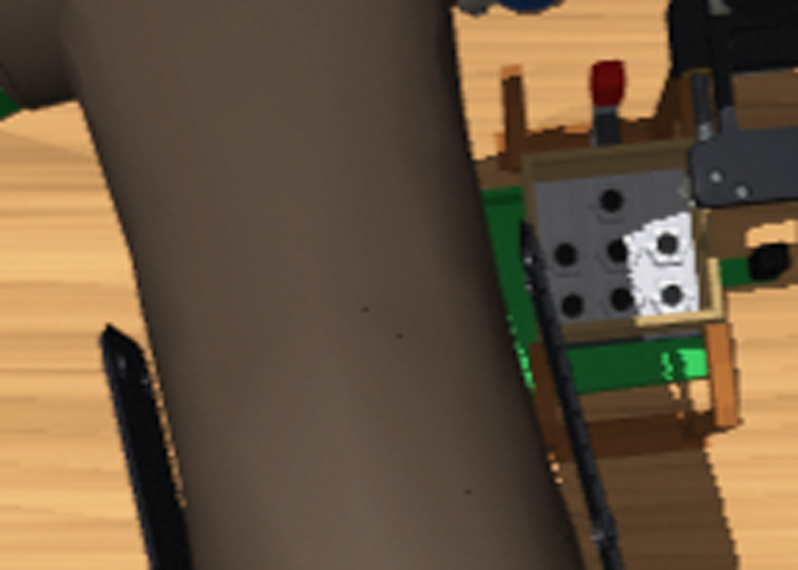

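Call:
arm_command:
  fingers: [1, 1, 1, 1, 1]
  dp:
    - [0, 0, -0.03]
    - [0, 0, -0.03]
    - [0, 0, -0.025]
    - [0, 0, -0.01]
    - [0, 0, 0]
  roll: [0, 0, 0, 0, 0]

```text
t: 9.8
eef_pos: [0.6045, -0.0368, 0.2849]
ee_rot: [-3.107, 0.018, -1.476]
force: [-0.1, 0.6, 0.4]
width: 0.0006
```

Call:
arm_command:
  fingers: [1, 1, 1, 1, 1, 1, 1, 1]
  dp:
    - [-0.001, 0.01, -0.003]
    - [-0.001, 0.012, 0]
    - [-0.001, 0.01, 0]
    - [-0.001, 0.008, 0]
    - [-0.001, 0.008, 0]
    - [-0.001, 0.008, 0]
    - [-0.001, 0.007, 0]
    - [0, 0, 0]
  roll: [0, 0, 0, 0, 0, 0, 0, 0]

```text
t: 10.6
eef_pos: [0.5986, 0.032, 0.2871]
ee_rot: [-3.101, 0.017, -1.475]
force: [0.1, -1.1, 0.1]
width: 0.0005
```

```bash
python3 tr.py 7
```

```text
10.7 [0.59873892 0.03152795 0.28706574] [-3.10087458  0.0170027  -1.47484502] [-0.14173524  0.11630185 -0.05305309]
```

View pics/d7.png

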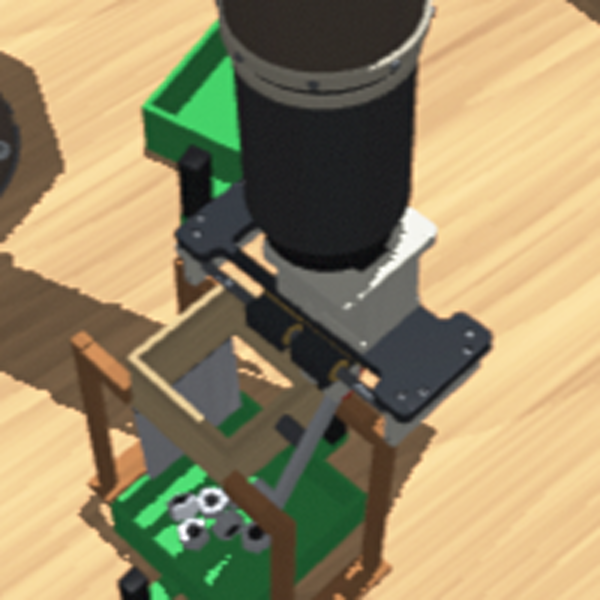

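View pics/c7.png

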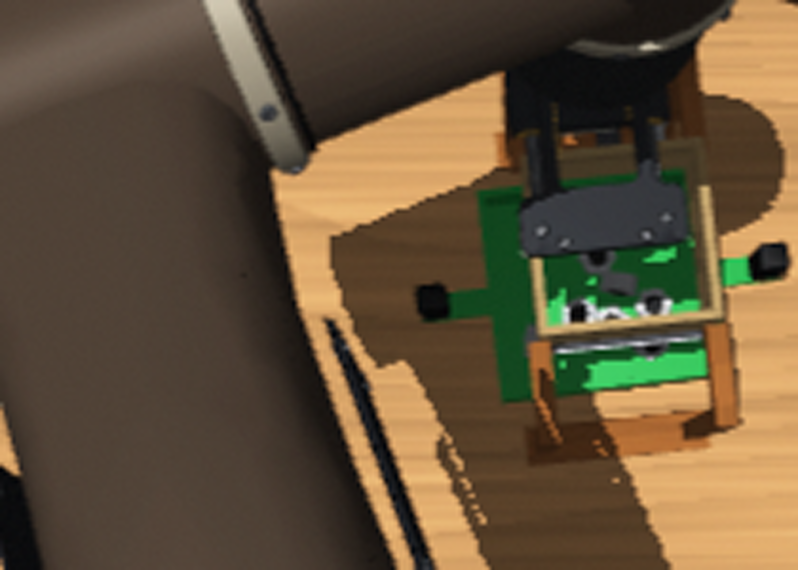

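The floor hangs open and the nuts are in the tray. I'll back off and return above the +y grip (crop (432,300)).

Call:
arm_command:
  fingers: [1, 1, 1, 1, 0, -1, -1, -1]
  dp:
    - [0.001, -0.015, 0.01]
    - [0, 0, 0.035]
    - [0, 0, 0.035]
    - [-0.01, 0.015, 0.01]
    - [-0.024, 0.03, 0]
    - [-0.024, 0.03, 0]
    - [-0.024, 0.03, 0]
    - [-0.01, 0.01, 0]
  roll: [0, 0, 0, 0, 0, 0, 0, 0]

```text
t: 11.5
eef_pos: [0.5069, 0.1274, 0.3835]
ee_rot: [-3.099, 0.02, -1.483]
force: [1.5, 0.2, -0.4]
width: 0.0269
```

```bash
python3 - <<'E'
from m import *
f=lambda x,y,z:onz("top",180+(x-1.4)/3.8,150+(y-1.4)/3.8,z)
a=f(432,301,.07);b=f(770,259,.07);print(a,b,np.linalg.norm(a-b),(a+b)/2)
E
python3 tr.py 8
```

```text
[0.5088 0.1201 0.07  ] [ 0.5347 -0.0982  0.07  ] 0.21984222954181382 [0.5217 0.011  0.07  ]
11.6 [0.50732415 0.1270403  0.38376223] [-3.09856784  0.02000007 -1.48204518] [ 0.44433524 -1.03050872 -0.25056972]
```

View pics/c8.png

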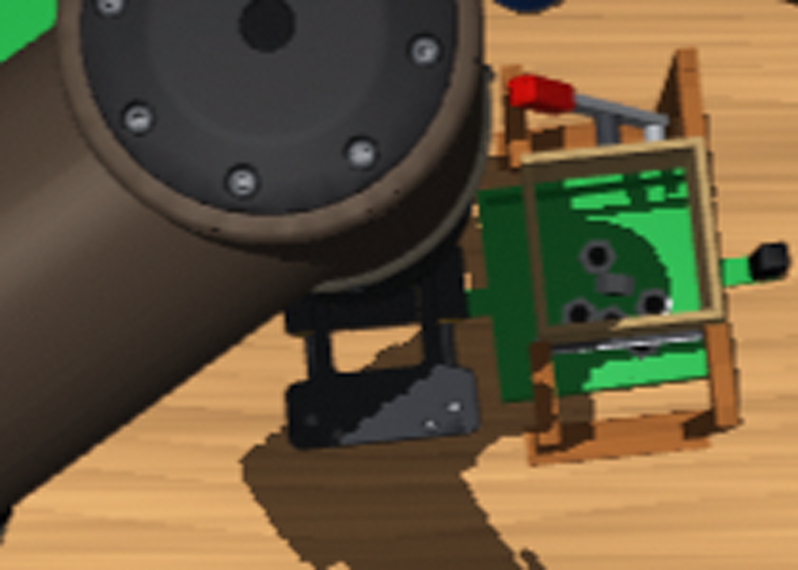

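View pics/d8.png

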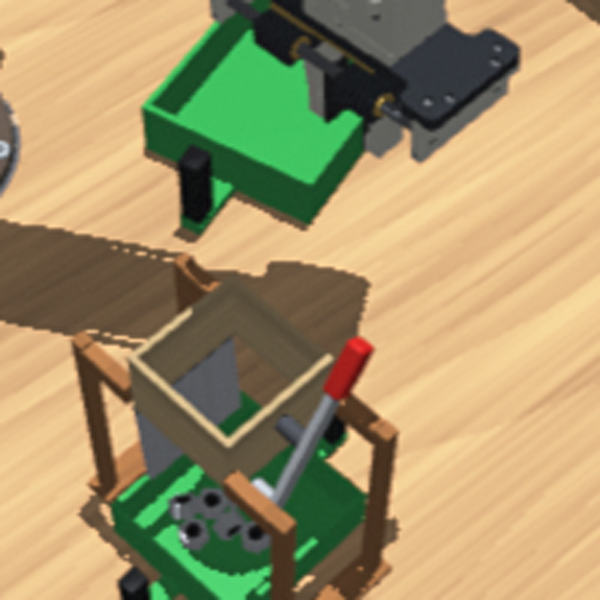

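The bin is empty and the lever leans to +y (crop (540,92)). I'll descend a little further out to clear the lever, then slide in.

Call:
arm_command:
  fingers: [-1, -1, -1, -1, -1, -1, -1]
  dp:
    - [0.001, 0.016, 0]
    - [0.001, 0.006, -0.02]
    - [0, 0, -0.04]
    - [0, 0, -0.04]
    - [0, 0, -0.03]
    - [0, 0, -0.01]
    - [0, 0, 0]
  roll: [0.015, 0.015, 0, 0, 0, 0, 0]

```text
t: 12.3
eef_pos: [0.5144, 0.1482, 0.2425]
ee_rot: [-3.093, 0.022, -1.453]
force: [0.3, -0.0, 1.8]
width: 0.0867
```

Call:
arm_command:
  fingers: [-1, -1, -1, -1, -1, -1, -1, -1]
  dp:
    - [0, -0.002, -0.04]
    - [0, 0, -0.04]
    - [-0.001, -0.001, -0.04]
    - [-0.001, -0.001, -0.035]
    - [-0.001, 0, -0.02]
    - [0, 0, -0.01]
    - [0, 0, -0.004]
    - [0, 0, 0]
  roll: [0, 0, 0, 0, 0, 0, 0, 0]

```text
t: 13.1
eef_pos: [0.5248, 0.149, 0.0616]
ee_rot: [-3.071, 0.029, -1.451]
force: [-0.7, -1.0, 0.5]
width: 0.0877
```

Call:
arm_command:
  fingers: [-1, -1, -1, -1, -1, -1]
  dp:
    - [-0.004, 0, 0.05]
    - [-0.004, 0, 0.05]
    - [-0.004, 0, 0.05]
    - [0, 0, 0.02]
    - [0, 0, 0]
    - [0, 0, 0]
  roll: [0, 0, 0, 0, 0, 0]

```text
t: 13.7
eef_pos: [0.5151, 0.1495, 0.2452]
ee_rot: [-3.059, 0.033, -1.45]
force: [-0.1, 0.5, -0.6]
width: 0.0875
```

Call:
arm_command:
  fingers: [-1, -1, -1, -1, -1, -1, -1, -1]
  dp:
    - [0, 0, 0]
    - [0, 0, 0]
    - [0, 0, 0]
    - [0, 0, 0]
    - [0, 0, 0.02]
    - [0, 0, 0.02]
    - [0, 0, 0.02]
    - [0, 0, 0.02]
  roll: [0, 0, 0, 0, 0, 0, 0, 0]

```text
t: 14.5
eef_pos: [0.5116, 0.1474, 0.3189]
ee_rot: [-3.074, 0.026, -1.451]
force: [0.5, 0.1, -0.3]
width: 0.0875
```

```bash
python3 -c "
from h import *
s=get_state();print(s['q'],s['ee_rot'],s['eef_pos'])"
```

```text
[ 0.65817827  0.02698419 -0.20502579  0.01260746 -1.26740282 -0.54286974] [-3.07413083  0.02633082 -1.45126221] [0.51163988 0.14741996 0.31888646]
```

Call:
arm_command:
  fingers: [-1, -1, -1, -1, -1, -1, -1, -1]
  dp:
    - [0, 0, 0.02]
    - [0, 0, 0.02]
    - [0, 0, 0.02]
    - [0, 0, 0.01]
    - [0, 0, 0]
    - [0, 0, 0]
    - [0, 0, 0]
    - [0, 0, 0]
  roll: [0, 0, 0, 0, 0, 0, 0, 0]

```text
t: 15.3
eef_pos: [0.5113, 0.1475, 0.3873]
ee_rot: [-3.081, 0.023, -1.451]
force: [-0.4, 0.1, 0.5]
width: 0.0879
```

Call:
arm_command:
  fingers: [-1, -1, -1, -1, -1, -1, -1, -1]
  dp:
    - [0, 0, -0.03]
    - [0, 0, -0.03]
    - [0, 0, -0.03]
    - [0, 0, -0.03]
    - [0, 0, -0.03]
    - [0, 0, -0.03]
    - [0, 0, -0.03]
    - [0, 0, 0]
  roll: [0, 0, 0, 0, 0, 0, 0, 0]

```text
t: 16.1
eef_pos: [0.508, 0.1452, 0.1663]
ee_rot: [-3.084, 0.022, -1.452]
force: [0.1, -1.1, 0.7]
width: 0.0877
```

Call:
arm_command:
  fingers: [-1, -1, -1, -1, -1, -1, -1, -1]
  dp:
    - [0, 0, -0.02]
    - [0, 0, -0.02]
    - [0, 0, -0.02]
    - [0.001, -0.001, -0.02]
    - [0.001, -0.001, -0.02]
    - [0.001, -0.001, -0.02]
    - [0, 0, 0]
    - [0, 0, 0]
  roll: [0, 0, 0, 0, 0, 0, 0, 0]

```text
t: 16.9
eef_pos: [0.5169, 0.1449, 0.0521]
ee_rot: [-3.075, 0.023, -1.449]
force: [0.2, -0.1, 0.0]
width: 0.0877
```

Call:
arm_command:
  fingers: [-1, -1, -1, -1]
  dp:
    - [-0.002, -0.008, -0.005]
    - [-0.002, -0.008, -0.005]
    - [-0.001, -0.003, 0]
    - [0, 0, 0]
  roll: [0, 0, 0, 0]

```text
t: 17.3
eef_pos: [0.5133, 0.1254, 0.0452]
ee_rot: [-3.07, 0.025, -1.448]
force: [-0.0, 0.2, -0.5]
width: 0.0875
```

```bash
python3 tr.py 9
```

```text
17.4 [0.51346939 0.12586575 0.04516203] [-3.07004861  0.02491837 -1.44760866] [-0.34713497 -0.53535896  0.33700523]
```

View pics/d9.png

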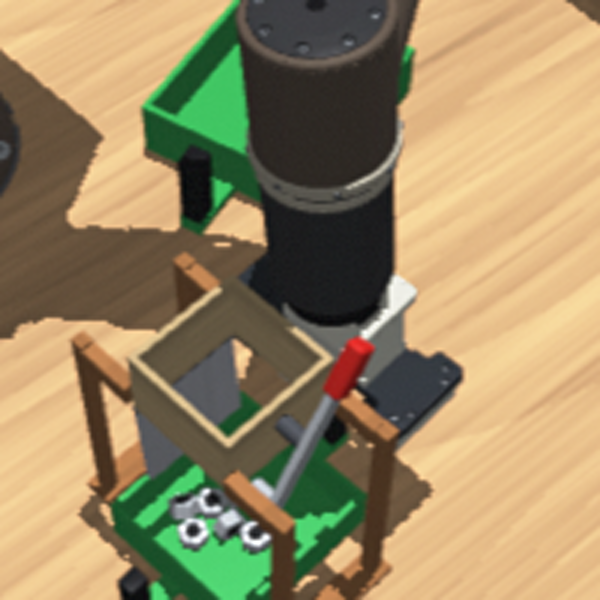

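Call:
arm_command:
  fingers: [0.5, 1, 1, 1, 1, 1, 1, 1]
  dp:
    - [0, 0, -0.006]
    - [0, 0, 0]
    - [0, 0, 0]
    - [0, 0, 0]
    - [0, 0, 0]
    - [0, 0, 0]
    - [0, 0, 0]
    - [0, 0, 0]
  roll: [0, 0, 0, 0, 0, 0, 0, 0]
  newtons: 12

```text
t: 18.2
eef_pos: [0.5139, 0.1266, 0.0388]
ee_rot: [-3.07, 0.025, -1.447]
force: [0.1, 0.1, 0.8]
width: 0.0291
```

Call:
arm_command:
  fingers: [1, 1, 1, 1, 1]
  dp:
    - [0, 0, 0]
    - [0, 0, 0]
    - [0, 0, 0]
    - [0, 0, 0]
    - [0, 0, 0]
  roll: [0, 0, 0, 0, 0]

```text
t: 18.7
eef_pos: [0.5138, 0.1266, 0.0388]
ee_rot: [-3.07, 0.025, -1.447]
force: [0.3, -0.1, 0.4]
width: 0.0195
```

```bash
python3 tr.py 10
```

```text
18.8 [0.51376076 0.12655301 0.03881407] [-3.06991175  0.02498281 -1.4470923 ] [ 1.31167755 -0.14827317 -0.12609972]
```

View pics/d10.png

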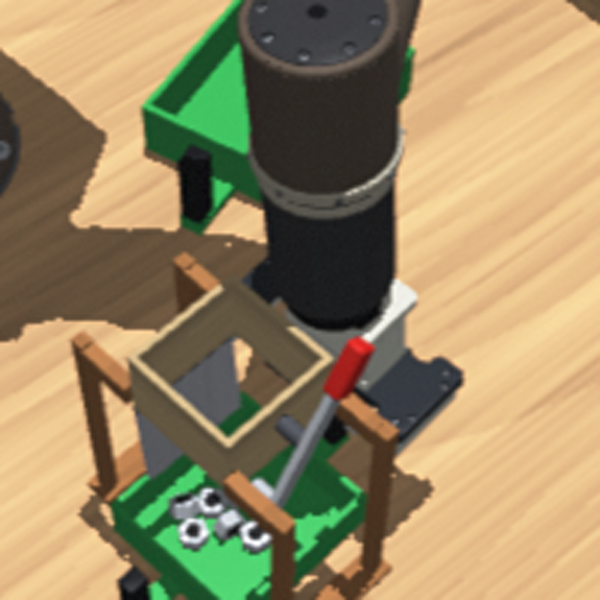

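Call:
arm_command:
  fingers: [1, 1, 1, 1, 1, 1, 1, 1]
  dp:
    - [-0.0005, 0.006, 0]
    - [-0.001, 0.01, 0]
    - [-0.0015, 0.014, 0]
    - [-0.0015, 0.014, 0]
    - [-0.0015, 0.014, 0]
    - [-0.0015, 0.014, 0]
    - [-0.001, 0.01, 0]
    - [-0.0005, 0.005, 0]
  roll: [0, 0, 0, 0, 0, 0, 0, 0]

```text
t: 19.6
eef_pos: [0.5006, 0.2066, 0.0387]
ee_rot: [-3.081, 0.011, -1.448]
force: [1.5, -8.1, 4.9]
width: 0.0192
```

```bash
python3 tr.py 11
```

```text
19.7 [0.5006601  0.20710101 0.03871783] [-3.08028742  0.01192579 -1.4478837 ] [-2.84354081 -0.56455609  2.94006086]
```

View pics/d11.png

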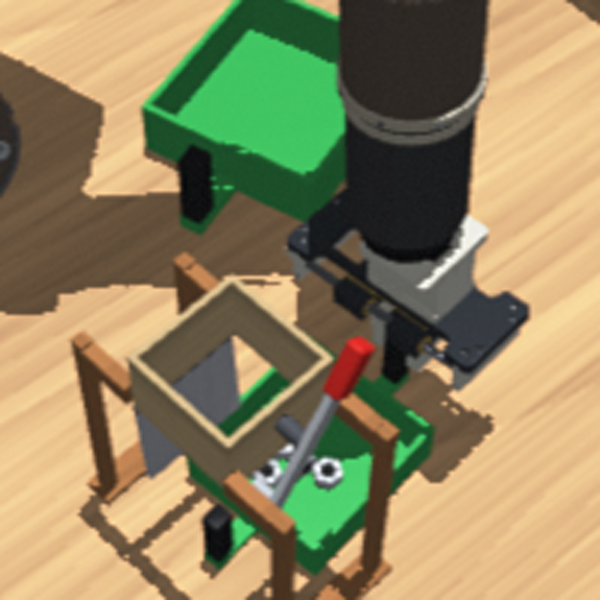

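View pics/c11.png

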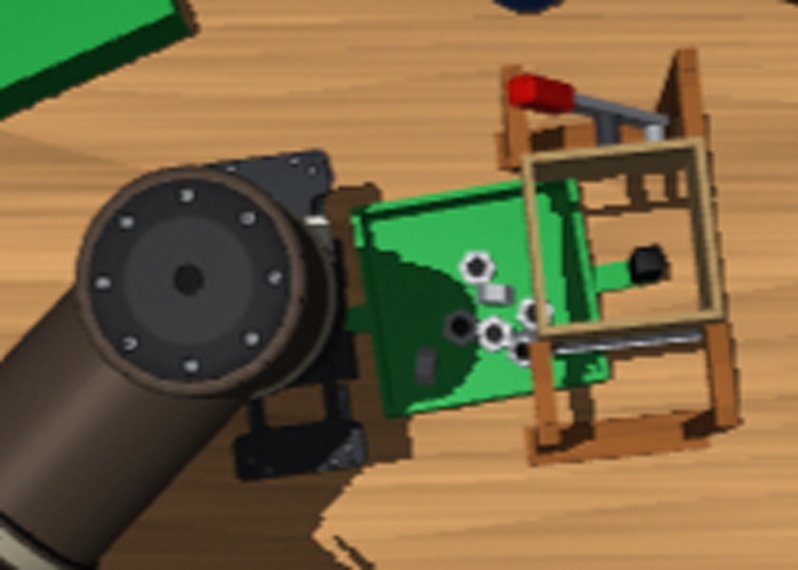

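Seven nuts are in the tray, at (477,267), (495,293), (460,325), (493,332), (535,312), (522,350) and (427,362). The tray has yawed slightly, so I'll measure it.

```bash
python3 - <<'E'
from m import *
th=.092;R=np.array([[np.cos(th),np.sin(th)],[-np.sin(th),np.cos(th)]])
for n,x,y in(("++",352,216),("+-",576,181),("--",609,380),("-+",386,416)):
    p=onz("top",180+(x-1.4)/3.8,150+(y-1.4)/3.8,.045);print(n,p,R@(p[:2]-[.5228,.007]))
E
```

```text
++ [0.5685 0.1743 0.045 ] [0.0608 0.1624]
+- [0.5909 0.0258 0.045 ] [0.0696 0.0125]
-- [0.4587 0.0054 0.045 ] [-0.064   0.0043]
-+ [0.436  0.1517 0.045 ] [-0.0731  0.152 ]
```

Call:
arm_command:
  fingers: [1, 1, 1, 1, 1, 1, 1, 1]
  dp:
    - [0, 0.006, 0]
    - [-0.001, 0.01, 0]
    - [-0.001, 0.014, 0]
    - [-0.001, 0.014, 0]
    - [-0.001, 0.014, 0]
    - [-0.001, 0.014, 0]
    - [-0.001, 0.01, 0]
    - [0, 0.005, 0]
  roll: [-0.01, -0.01, -0.01, 0, 0, 0, 0, 0]

```text
t: 20.5
eef_pos: [0.4922, 0.2863, 0.0386]
ee_rot: [-3.088, 0.001, -1.485]
force: [0.9, -8.3, 6.7]
width: 0.0193
```

Call:
arm_command:
  fingers: [1, 1, 1, 1, 1, 1, 1, 1]
  dp:
    - [-0.001, 0.008, 0]
    - [-0.001, 0.012, 0]
    - [-0.001, 0.014, 0]
    - [-0.001, 0.014, 0]
    - [-0.001, 0.014, 0]
    - [-0.001, 0.012, 0]
    - [0, 0.006, 0]
    - [0, 0, 0]
  roll: [0, 0, 0, 0, 0, 0, 0, 0]

```text
t: 21.3
eef_pos: [0.4848, 0.3588, 0.0386]
ee_rot: [-3.095, -0.011, -1.49]
force: [-0.9, -0.3, 2.9]
width: 0.0196
```

```bash
python3 tr.py 12
```

```text
21.4 [0.48477527 0.35879131 0.03864616] [-3.09489506 -0.01033732 -1.4896665 ] [-1.40185113  0.09763843  3.33499091]
```

View pics/c12.png

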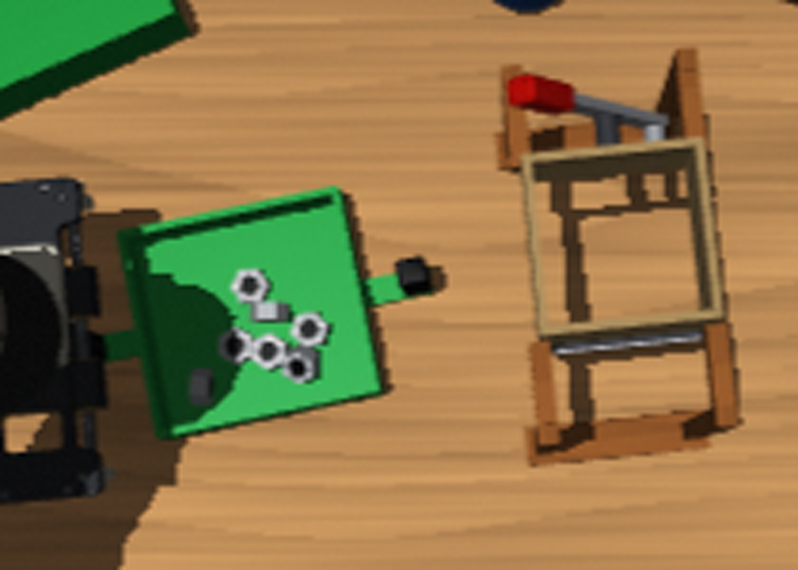

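View pics/d12.png

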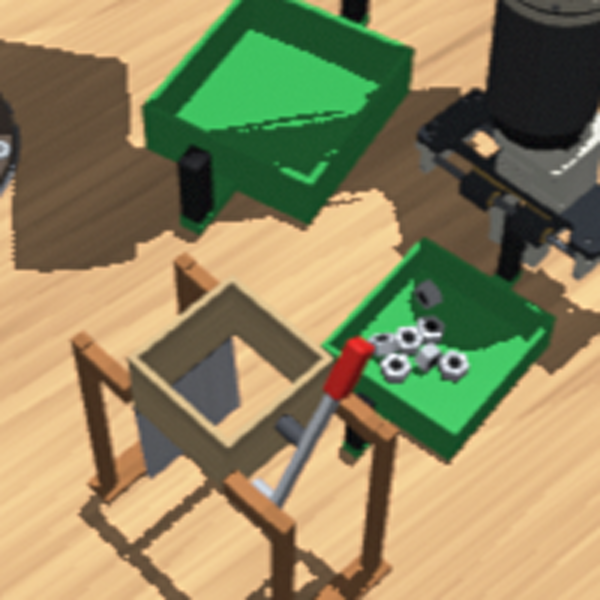

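The tray is clear of the bin: its near grip at (412,275) is well short of the bin foot at (500,150), and all seven nuts are inside. I'll release and lift.

Call:
arm_command:
  fingers: [-1, -1, -1, -1, -1, -1, -1, -1]
  dp:
    - [0, 0, 0]
    - [0, 0, 0]
    - [0, 0, 0]
    - [0, 0, 0]
    - [0, 0, 0]
    - [0, 0, 0]
    - [0, 0, 0]
    - [0, 0, 0]
  roll: [0, 0, 0, 0, 0, 0, 0, 0]

```text
t: 22.2
eef_pos: [0.4852, 0.3601, 0.0382]
ee_rot: [-3.094, -0.007, -1.491]
force: [-0.1, 0.6, 0.5]
width: 0.0776
```

Call:
arm_command:
  fingers: [-1, -1, -1, -1, -1, -1, -1, -1]
  dp:
    - [0, 0, 0.02]
    - [0, 0, 0.03]
    - [0, 0, 0.03]
    - [0, 0.01, 0.03]
    - [0, 0.03, 0.02]
    - [0, 0.03, 0]
    - [0, 0.01, 0]
    - [0, 0, 0]
  roll: [0, 0, 0, 0, 0, 0, 0, 0]

```text
t: 23.0
eef_pos: [0.484, 0.4404, 0.1738]
ee_rot: [-3.095, -0.007, -1.493]
force: [0.1, -1.0, 0.1]
width: 0.0873
```

```bash
python3 tr.py 13; python3 - <<'E'
from m import *
for n,x,y,z in (("glue",434,213,.15),):pass
E
```

```text
23.1 [0.48368978 0.43875147 0.1731967 ] [-3.09616644 -0.00836082 -1.49335301] [-0.2140135   0.06717456  0.09294617]
```

View pics/top13.png

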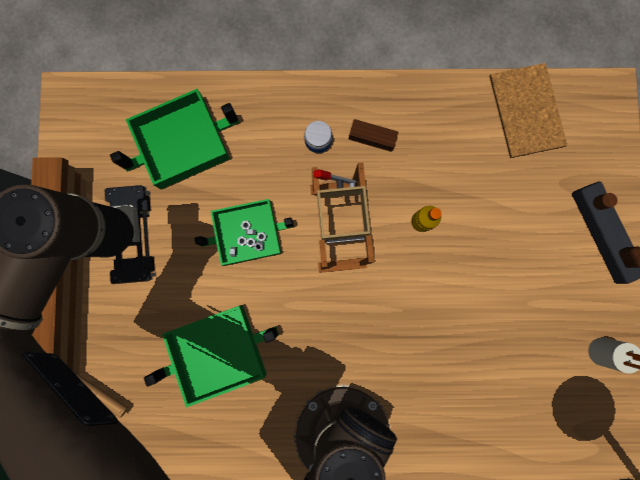

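View pics/d13.png

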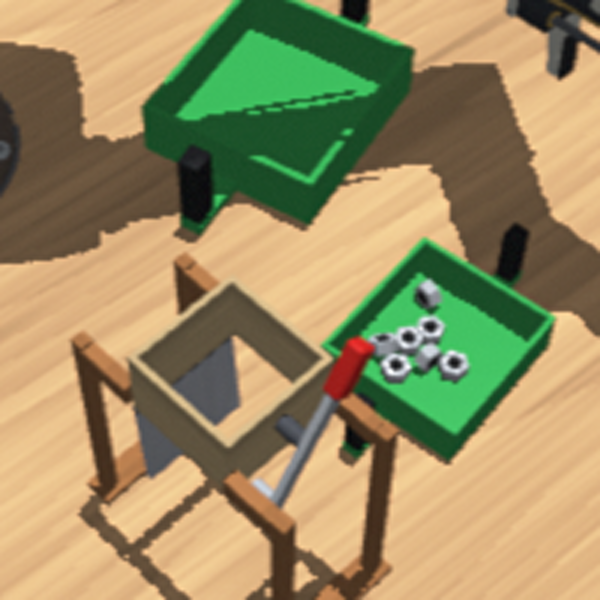

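The seven nuts are in the tray around top-view (247,238). The tray's bin-side grip at (290,223) is clear of the bin, which starts at x=313. Glue (428,217), tin (319,136) and offcut (373,135) haven't moved, and the gripper is free. I'll hand in.

```bash
python3 -c "
from station import *
print(job_done())"
```

```text
the job is handed in; nothing more can be done
None
```

The job is done and handed in at about 23 s of the 69 s allowed. I slid the smallest green tray under the bin by its +y grip and pushed the latch over with the shut fingers. The floor swung open, and I drew the loaded tray back out and let go.

**What the last pictures show:**
- **Tray:** it stands flat on the bench, about 5 cm clear of the bin and its feet by eye.
- **Nuts:** all seven are in the tray and none are left in the bin.
- **Glue, tin and offcut:** by eye they are at the same pixels as at the start.
- **Gripper:** it is clear of everything, and the wrist force reads about zero. The wrist force readings I saw stayed below about 11 N.

**What was off:**
- **Tool tilt:** the tool tilted by up to about 0.08 rad during the moves and was still tilted by about 0.05 rad at the end. I used a light 12 N grip for the pull because of it.
- **Tray turn:** the tray turned by about 0.05 rad while being pulled out. It stayed clear of the posts.
- **Placement under the bin:** I did not measure the tray's final place under the bin directly. I worked it out as within a few mm from the last measurement plus the move. A later sighting of both tray grips put the centre within about 4 mm.

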